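# Square a stack of calligraphy boards and weigh it down

### The arm

A 6-joint arm with a two-finger parallel gripper is mounted at the origin on the work surface. World frame = base frame: x ahead of the robot, y to its left, z up, the work surface at z = 0. Lengths are in mm, angles in degrees, forces in N, time in s.
With the tool pointing down it reaches from about 350 to 850 mm from the base axis. Payload 8.1 kg.
Tool frame: the origin (TCP) lies at the centre of the arm's flange, where the gripper is bolted on; the fingertips stand 173 mm ahead of it and the grasp point (between the pads) lies 155 mm ahead of it; z points along the fingers, y is the line along which they close (so a half turn about z gives the same grasp; the last joint's range is limited). The gripper opens to 85 mm and grips with 20 to 120 N. Pads are 22 mm wide; open, the fingers measure 114 mm over their backs; the gripper's body (76 mm by 85 mm) begins 54 mm behind the grasp point. The pads swing forward as they close: fully open they stand 13 mm farther back than shut.
Start: joints at [70.107, 7.471, 85.268, -0, 87.261, -4.893], TCP at [155.27, 579.567, 404.692] pointing down, gripper open.
Joint ranges: [-169.43, 169.43], [-51.17, 129.36], [1.28, 143.12], [-76.62, 256.62], [0, 156.53], [-152.29, 152.29]. Speed limits (degrees/s): [136.94, 136.94, 159.86, 180, 180, 180].

### API

Orientations are given as [roll, pitch, yaw] about the fixed x, y, z axes, in that order (R = Rz(yaw) Ry(pitch) Rx(roll)).
In Python, from bench import * gives the robot as it stands.
- The arm moves only by the shell command python3 -m jog 'ROWS' [FORCE]. ROWS is text: rows parted by semicolons, each of 7 numbers parted by spaces: the shift along the tool's x, y, z scaled (see below), then the turn, a rotation vector about the tool's x, y, z scaled (see below), then the closure, from -1 (fully open) to 1 (shut). In form: tx ty tz wx wy wz hand; .... A call has 1 to 5 rows; each row shifts and turns the commanded pose from where the row before left it, along the tool's axes as they then stand; what a row does not reach is not made up. The controller multiplies each number of a shift by 0.1 m and each number of a turn by 60 degrees. A row lasts 1/8 s, in which the tool goes at most 62.5 mm and 10.7 degrees, less where a joint would pass 70% of its speed; a pose out of reach is approached as far as the arm can. A call with a number of a shift or a turn outside -1 to 1 is refused whole. A call with a gripper value outside its range is refused whole. The fingers move at their own pace and stop on an object; FORCE is the grip in N (left out, the last holds). Time passes only in rows, so rows that do not move let the fingers close. It gives the time, the measured TCP pose, the force, the opening and the grip force at its end, in the units of the state.
- sense(): the state, without advancing time (a new reading comes with each control period).
- snapshot(name): name is "scene" or "side" or "wrist"; returns a dict with "img" (420x560x3 uint8, red, green, blue), "fx", "fy", "cx", "cy" (pixels), "dist" ([k1, k2, p1, p2, k3] as OpenCV has them; the pictures are not rectified), "extrinsics" (4x4, takes a point from camera to world coordinates). Camera axes: x right, y down, z forward; pixel columns grow to the right and rows downward; lengths in mm; the calibration is good to about 2 mm. A picture is of the moment at which its call begins. There is no depth.
- hand_in(): hands the job in; it is judged then, once.
The state is a dict: "time": time; "joint_pos": joint angles; "qd": joint speeds; "joint_efforts": joint torques, N m; "tool_pos": TCP position; "tcp_rot": TCP orientation; "ft_force": force on the tool from outside, world axes, zero at the start; "wrist_torque": the same for the moment, N m; "finger_gap": finger opening in mm; "grip_force": force on a finger pad.
Only numpy, scipy, OpenCV 4.12 (cv2) and the standard library are available. Lean on these libraries where they do the work, as an engineer would, in place of code of your own. Each camera call takes 0.05 s, during which the arm holds its last target. There are 200 camera calls.

### The job

Tap the loose stack of five calligraphy boards into the corner of the jogging block, from its two open sides, until all their edges are flush with one another and against both fences. Then set the brass paperweight down gently, without dropping it, flat on the middle of the top board and along the board's length, leaving the stack squared. Do not knock the inkstone, the jar or the bottle.

Things in the scene. Friction and masses are not known exactly. Their poses are not given: they have to be found in the camera images.
- jogger: Fixed jogging block: wooden base, fences on two sides. Origin: desk level, under the middle of the squared stack; +x to the longer (162 mm) fence, inner face at x = 55 mm; +y to the shorter (122 mm) fence, inner face at y = 75 mm. Fences 12 mm thick, tops 46 mm above the desk. Base top 8 mm above the desk; its open sides end at x = -43, y = -63 mm, so squared boards overhang it by 12 mm there.
- board1_center (a point): Centre of the bottom (cream) board of the stack of five loose boards on the block. Rigid, 110 (x) by 150 (y) by 6 mm, about 70 g, smooth (friction 0.3; a 16 N push squares the stack); the stack is 30 mm high, its top 38 mm above the desk. Each starts 10 to 32 mm short of its squared place, in both the block's -x and -y, turned by up to 0.1 rad. Squared, it is centred over the block's origin, axes parallel.
- board2_center (a point): Centre of the second (orange) board of the stack; otherwise like the bottom board.
- board3_center (a point): Centre of the third (cream) board of the stack; otherwise like the bottom board.
- board4_center (a point): Centre of the fourth (brick red) board of the stack; otherwise like the bottom board.
- board5_center (a point): Centre of the top (cream) board of the stack; otherwise like the bottom board.
- weight_center (a point): Centre of the brass paperweight, a bar 26 mm wide (its x), 130 mm long (its y) and 20 mm high, about 0.55 kg, lying flat on the desk to the right of the block, beside the inkstone (their two places may be swapped). It can be gripped across its 26 mm width at the middle.
- inkstone: Black inkstone, 85 mm (x) by 115 mm (y) by 24 mm high, loose on the desk; leave it alone. Origin: centre of its underside.
- jar: Green jar with a black lid, 70 mm across, 120 mm high, loose, on the far left; leave it alone. Origin: centre of its underside.
- bottle: Clear water bottle with a blue cap and band, 64 mm across, 190 mm high, loose, on the far left; leave it alone. Origin: centre of its underside.
There are look-alikes about, which are no part of the job. What is shaped like the part that bears board5_center but black or green is not meant.

How it is judged:
By the outcome, as a careful person would: the job done as asked, in the order asked, and still so for the second after the job is handed in, with the robot touching nothing.
It also fails if it takes over 67 s, if anything falls off the work surface, if the arm or the gripper's body presses on something with over 40 N, if the wrist force passes 120 N, or if a joint passes its speed limit or range.

## Working session

There is one attempt and no reset: what is moved stays moved. The work goes in short steps, Python scripts to look and compute and a shell command to move; the robot and the scene stay as the last step left them, time stands still between calls to the robot, and variables do not carry over. Pictures are saved under pics/ and viewed, at most 12 in all, crops included, and the job is handed in when it is done.

```bash
mkdir -p pics
python3 - <<'E'
from bench import *
import cv2,numpy as np
for n in ("scene","side"):
    s=snapshot(n); cv2.imwrite(f"pics/{n}0.png",cv2.resize(s["img"][:,:,::-1],(800,600)))
    print(n,s["fx"],s["fy"],s["cx"],s["cy"],s["dist"],np.round(s["extrinsics"],3).tolist())
s=sense();print(s)
E
```

```text
scene 492.3631666565222 492.3631666565222 282.2071281138929 208.62109161494504 [-0.13296291  0.          0.          0.          0.        ] [[-0.562, 0.566, -0.603, 1242.562], [0.827, 0.397, -0.398, 550.317], [0.015, -0.723, -0.691, 876.745], [0.0, 0.0, 0.0, 1.0]]
side 472.78720638731613 472.78720638731613 272.97286389250274 204.55689505086514 [-0.03620395  0.          0.          0.          0.        ] [[-0.856, -0.41, 0.316, 203.399], [-0.517, 0.663, -0.541, 621.465], [0.012, -0.626, -0.78, 862.973], [0.0, 0.0, 0.0, 1.0]]
{'time': 0.1, 'joint_pos': array([ 7.01085372e+01,  7.51087909e+00,  8.53237629e+01,  2.26903144e-03,
        8.72609008e+01, -4.89343643e+00]), 'qd': array([ 0.1331341 , -0.07659046, -0.17218832, -0.0421212 , -0.03911614,
        0.05040403]), 'joint_efforts': array([ 8.08498407e-04, -5.70955467e+01, -5.01939154e+01, -2.10065282e-04,
        8.26595176e-03, -2.84360465e-05]), 'tool_pos': array([155.17600329, 579.37313984, 403.74113016]), 'tcp_rot': array([-1.79904999e+02, -1.04080574e-02,  1.65001855e+02]), 'ft_force': array([ 1.59508854, -0.04931856,  0.71014908]), 'wrist_torque': array([ 0.04741927,  0.03678886, -0.02266357]), 'grip_force': 0.0, 'finger_gap': 85.30464359660368}
```

View pics/scene0.png

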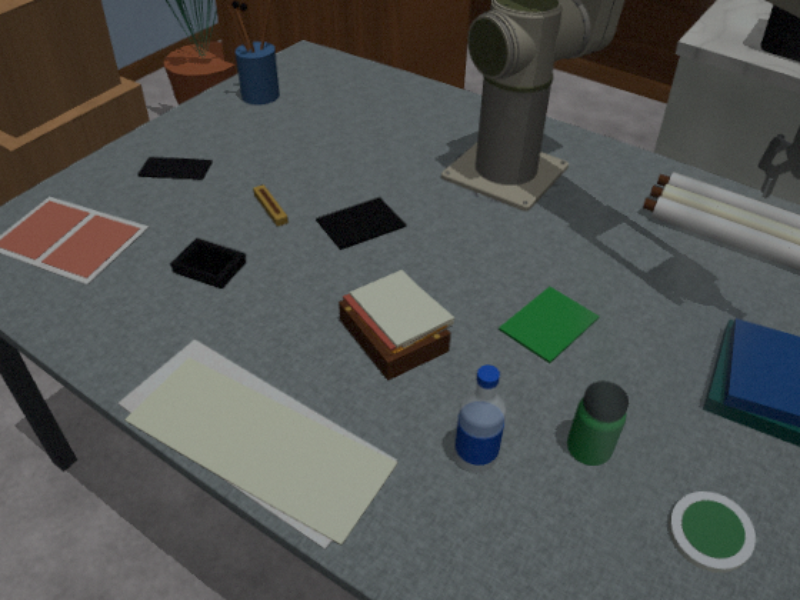

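View pics/side0.png

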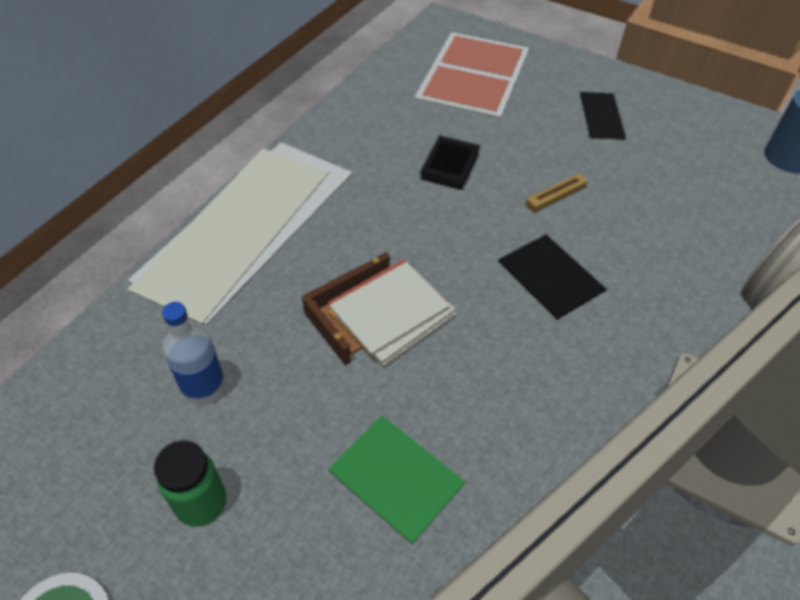

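Scene view: the stack in its block is at (400,310), the brass weight at (270,204), the inkstone at (208,262). The black board (360,222) and green board (550,322) are look-alikes, as are the black mat (175,168) and the papers (260,440). In the side view the stack is at (390,305) and the weight at (557,192). By the description I choose the cream, orange and red pile at (400,310) and the brass bar at (270,204). Next, close crops.

Run:
```python
from bench import *
import cv2,numpy as np
a=cv2.imread("pics/scene0.png")
def crop(n,u0,v0,w,h,k):
    s=snapshot(n)["img"][:,:,::-1]; return cv2.resize(s[v0:v0+h,u0:u0+w],None,fx=k,fy=k,interpolation=cv2.INTER_CUBIC)
c1=crop("scene",230,180,95,90,6); c2=crop("side",205,170,120,90,6)
w1=crop("scene",170,120,40,45,6);w2=crop("side",360,110,60,45,6)
cv2.imwrite("pics/c1.png",np.hstack([c1,np.vstack([w1,np.zeros_like(w1)])]))
cv2.imwrite("pics/c2.png",c2)
```

```text
(no output)
```

View pics/c1.png

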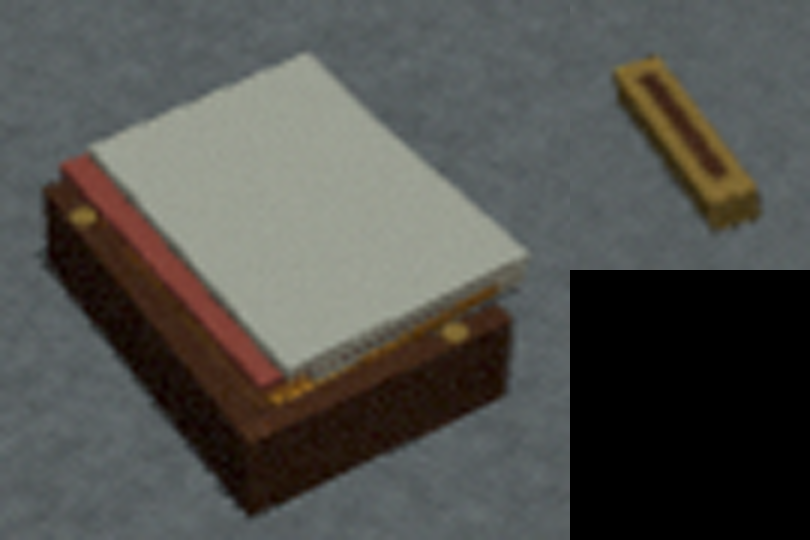

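View pics/c2.png

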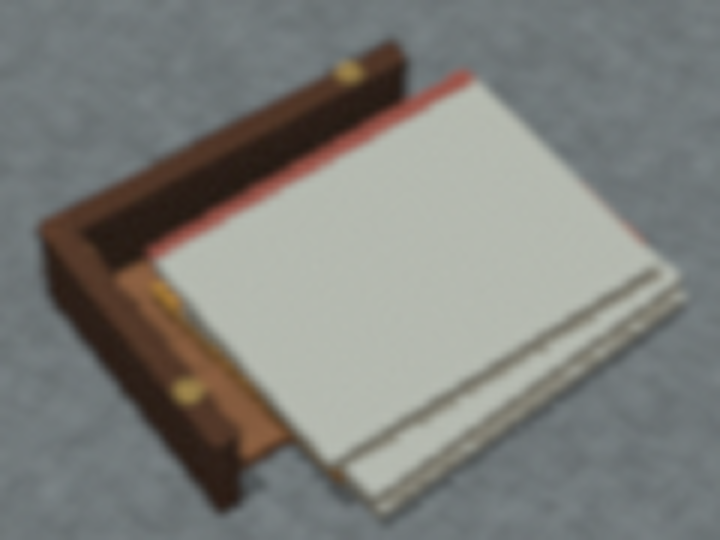

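```bash
cat > h.py <<'E'
from bench import *
import cv2,numpy as np
def ray(s,uv,z):
    K=np.array([[s["fx"],0,s["cx"]],[0,s["fy"],s["cy"]],[0,0,1]])
    p=cv2.undistortPoints(np.array([[uv]],float),K,np.array(s["dist"],float))[0,0]
    E=np.array(s["extrinsics"]);d=E[:3,:3]@[p[0],p[1],1];o=E[:3,3]
    return (o+d*(z-o[2])/d[2])[:2]
def proj(s,P):
    K=np.array([[s["fx"],0,s["cx"]],[0,s["fy"],s["cy"]],[0,0,1]])
    M=np.linalg.inv(np.array(s["extrinsics"]))
    return cv2.projectPoints(np.array(P,float),cv2.Rodrigues(M[:3,:3])[0],M[:3,3],K,np.array(s["dist"],float))[0][:,0]
E
python3 - <<'E'
from h import *
a=snapshot("scene");b=snapshot("side")
o=lambda u,v,x0,y0:(x0-.5+.5/6+u/6+.0,y0-.5+.5/6+v/6)
for n,s,x0,y0,pts,z in (("fence scene",a,230,180,[(45,190),(258,437),(510,322)],46),("fence side",b,205,170,[(400,43),(40,230),(222,458)],46),
  ("wt scene",a,75,120,[(615,74),(655,57),(760,195),(713,208)],20),("top scene",a,230,180,[(90,150),(310,52),(530,252),(290,378)],38),("top side",b,205,170,[(155,258),(475,80),(682,270),(332,465)],38)):
    w=np.array([ray(s,o(*p,x0,y0),z) for p in pts]); print(n,w.round(1).tolist(),np.linalg.norm(np.diff(w,axis=0),axis=1).round(1), np.degrees(np.arctan2(*np.diff(w,axis=0).T[::-1])).round(1),w.mean(0).round(1))
for n,s,p in (("wt side",b,[(527,200),(577,176),(587,180),(536,206)]),):
    w=np.array([ray(s,((u+.5)*.7-.5,(v+.5)*.7-.5),20) for u,v in p]);print(n,w.round(1).tolist(),w.mean(0))
for n,p in(("ink",(208,262)),("jar",(593,450)),("bottle",(480,450))): print(n,ray(a,(p[0]*.7,p[1]*.7),0).round())
E
```

```text
fence scene [[587.8, -12.7], [646.7, 133.8], [542.5, 180.0]] [157.9 114. ] [ 68.1 156.1] [592.3 100.4]
fence side [[580.9, -14.2], [645.2, 134.2], [533.0, 182.8]] [161.8 122.3] [ 66.6 156.6] [586.4 100.9]
wt scene [[399.7, -392.5], [377.1, -386.0], [434.0, -265.2], [454.6, -276.9]] [ 23.6 133.6  23.6] [164.1  64.7 -29.6] [ 416.4 -330.1]
top scene [[552.0, -17.5], [448.8, 22.4], [498.2, 162.8], [609.4, 122.6]] [110.6 148.8 118.3] [158.8  70.6 -19.8] [527.1  72.6]
top side [[605.9, 117.9], [549.9, -19.3], [438.2, 20.9], [502.1, 160.9]] [148.2 118.7 153.9] [-112.2  160.2   65.5] [524.   70.1]
wt side [[445.5, -277.2], [391.9, -387.5], [371.8, -387.0], [425.4, -271.5]] [ 408.65144183 -330.80336448]
ink [ 609. -317.]
jar [586. 463.]
bottle [681. 322.]
```

```bash
python3 -m jog '0 0 0 0 0 0.138 -1; -.3 -.2 0 0 0 0 -1; -.44 -.316 0 0 0 0 -1; -.44 -.316 0 0 0 0 -1; -.44 -.316 0 0 0 0 -1'; python3 -m jog '-.44 -.316 0 0 0 0 -1; -.44 -.316 0 0 0 0 -1; -.44 -.316 0 0 0 0 -1; -.44 -.316 0 0 0 0 -1; -.44 -.316 0 0 0 0 -1';python3 -m jog '-.44 -.316 0 0 0 0 -1; -.1 -.1 0 0 0 0 -1;0 0 0 0 0 0 -1'
python3 - <<'E'
from h import *
s=snapshot("wrist");cv2.imwrite("pics/w1.png",s["img"][:,:,::-1]);print(sense()["tool_pos"],sense()["tcp_rot"],sense()["joint_pos"],sense()["ft_force"])
E
```

```text
time: 1.02
tool_pos: [259.2, 408.6, 404.8]
tcp_rot: [180.0, 0.0, 156.7]
ft_force: [0.5, -0.6, -0.2]
finger_gap: 85.4
grip_force: 0.0
time: 1.65
tool_pos: [398.9, 176.4, 405.0]
tcp_rot: [180.0, 0.0, 156.7]
ft_force: [0.3, 0.8, 0.7]
finger_gap: 85.4
grip_force: 0.0
time: 2.02
tool_pos: [431.6, 118.0, 404.7]
tcp_rot: [180.0, -0.0, 156.6]
ft_force: [-0.6, 0.3, 0.1]
finger_gap: 85.5
grip_force: 0.0
[431.28959228 118.78293892 404.66487672] [ 1.79978728e+02 -2.92805614e-02  1.56676874e+02] [ 8.81176778e+00 -1.68963913e+01  1.08306717e+02  3.35974203e-02
  8.86031543e+01 -5.78659233e+01] [-0.00603031  1.45249207 -0.01625851]
```

View pics/w1.png

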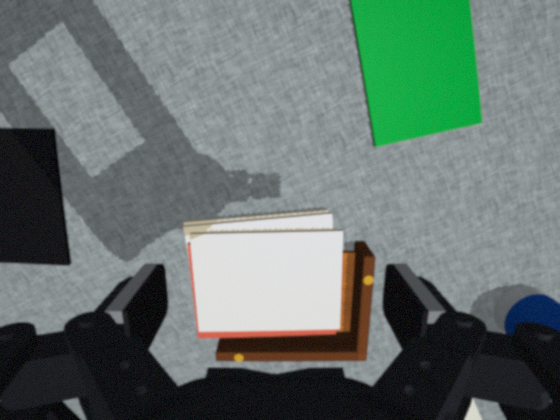

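The wrist view shows the stack with fence corner at (366,360), long fence end at (217,360), short fence end at (375,257). The boards' -x edges are at about y=210–240 and the green look-alike is well clear, upper right.

Run:
```python
from h import *
s=snapshot("wrist")
w=np.array([ray(s,p,46) for p in [(217,360),(366,360),(374.5,257)]])
print(w.round(1),np.linalg.norm(np.diff(w,axis=0),axis=1),np.degrees(np.arctan2(*np.diff(w,axis=0).T[::-1])))
for ph in (-23.3,):
    c,si=np.cos(np.radians(ph)),np.sin(np.radians(ph));R=np.array([[c,-si],[si,c]])
    O=w[1]-R@[67,87];print("O",O)
    O=np.array([550,80.6])
    for p,z in (((197,335),38),((191,235),38),((344,230),38),((343,332),38),((184,222),20),((331,211),20)):
        print(p,((ray(s,p,z)-O)@R).round(1))
    T=sense()["tool_pos"][:2];print("tcp in block",(T-O)@R)
```

```text
[[583.2 -13.9]
 [647.  132.3]
 [537.1 179.2]] [159.5777038  119.52287096] [ 66.44197711 156.92451782]
O [551.06384608  78.92716299]
(197, 335) [ 42.4 -95.1]
(191, 235) [-71.  -93.9]
(344, 230) [-76.   55.7]
(343, 332) [38.9 60.8]
(184, 222) [ -78.6 -104.6]
(331, 211) [-90.2  45.1]
tcp in block [-124.49248742  -11.50488886]
```

```bash
python3 -m jog '0 0 .55 0 0 0 -1;0 0 .55 0 0 0 -1;0 0 .55 0 0 0 -1;0 0 .55 0 0 0 -1;0 0 0.05 0 0 0 -1'
python3 -m jog '0 0 .04 0 0 0 -1;0 0 .0 0 0 0 -1'; python3 -m jog '0 0 .04 0 0 0 -1;0 0 .03 0 0 0 -1'
python3 - <<'E'
from h import *
s=snapshot("wrist")["img"];t=snapshot("side")["img"]
cv2.imwrite("pics/w2.png",np.hstack([s[200:420,80:480],cv2.resize(t[130:300,180:400],(400,220*400//400+89))[:220]])[:,:,::-1])
print(sense()["tool_pos"],sense()["ft_force"])
E
```

```text
time: 2.75
tool_pos: [428.2, 119.4, 175.7]
tcp_rot: [-179.7, -0.4, 156.8]
ft_force: [0.4, 0.3, -0.2]
finger_gap: 85.5
grip_force: 0.0
time: 3.0
tool_pos: [432.8, 119.1, 178.0]
tcp_rot: [179.9, 0.2, 156.8]
ft_force: [0.5, -0.1, 0.3]
finger_gap: 85.6
grip_force: 0.0
time: 3.25
tool_pos: [432.1, 118.5, 169.5]
tcp_rot: [179.9, 0.1, 156.7]
ft_force: [-0.5, 0.1, -0.2]
finger_gap: 85.5
grip_force: 0.0
[431.48092258 118.37737706 168.69128001] [-0.21740026 -0.85332171  0.70553977]
```

View pics/w2.png

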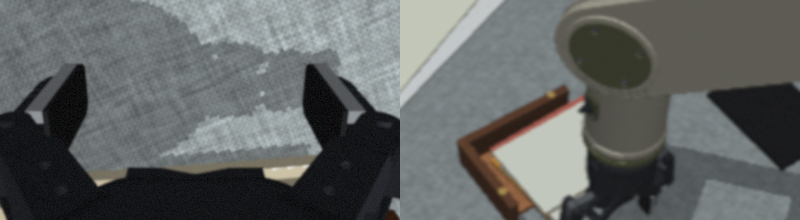

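The open fingertips aren't touching with the TCP at 168.7, so they stand about 160 mm ahead of it; 4 mm lower is safe. Now the push in block +x.

```bash
python3 -m jog '0 0 .045 0 0 0 -1;-.08 0 0 0 0 0 -1;-.08 0 0 0 0 0 -1;-.06 0 0 0 0 0 -1;-.06 0 0 0 0 0 -1'
python3 -m jog '-.05 0 0 0 0 0 -1;-.05 0 0 0 0 0 -1;-.04 0 0 0 0 0 -1'; python3 -m jog '-.03 0 0 0 0 0 -1;-.03 0 0 0 0 0 -1'
python3 - <<'E'
from h import *
s=sense();c,si=np.cos(np.radians(-23.3)),np.sin(np.radians(-23.3));R=np.array([[c,-si],[si,c]])
print((s["tool_pos"][:2]-[550.3,80])@R,s["tool_pos"][2],s["ft_force"][:2]@R,s["ft_force"])
E
```

```text
time: 3.98
tool_pos: [457.7, 107.1, 164.2]
tcp_rot: [-180.0, -0.0, 156.7]
ft_force: [-0.3, 1.8, -0.2]
finger_gap: 85.6
grip_force: 0.3
time: 4.35
tool_pos: [470.2, 101.7, 164.1]
tcp_rot: [-180.0, -0.0, 156.7]
ft_force: [-1.3, -0.1, 0.4]
finger_gap: 85.5
grip_force: 0.7
time: 4.6
tool_pos: [475.4, 99.5, 164.0]
tcp_rot: [-180.0, -0.1, 156.7]
ft_force: [-4.2, 1.1, 0.4]
finger_gap: 85.6
grip_force: 1.6
[-76.52478241 -11.69656244] 164.0006205030908 [-4.33266661 -0.62537203] [-4.22668506  1.13939611  0.35239088]
```

```bash
python3 -m jog '-.03 0 0 0 0 0 -1;-.03 0 0 0 0 0 -1'; python3 -m jog '-.02 0 0 0 0 0 -1'; python3 -m jog '-.015 0 0 0 0 0 -1';python3 -m jog '-.01 0 0 0 0 0 -1'
```

```text
time: 4.85
tool_pos: [481.2, 97.0, 164.1]
tcp_rot: [-180.0, -0.0, 156.7]
ft_force: [-2.1, -0.2, -0.3]
finger_gap: 85.0
grip_force: 1.1
time: 4.97
tool_pos: [483.0, 96.2, 164.1]
tcp_rot: [-180.0, -0.0, 156.7]
ft_force: [-3.0, 1.7, 0.5]
finger_gap: 85.5
grip_force: 1.8
time: 5.1
tool_pos: [484.4, 95.7, 164.1]
tcp_rot: [-180.0, -0.0, 156.7]
ft_force: [-3.0, 1.4, -1.2]
finger_gap: 85.3
grip_force: 1.1
time: 5.22
tool_pos: [485.3, 95.3, 164.1]
tcp_rot: [-180.0, 0.0, 156.7]
ft_force: [-2.1, 0.9, -2.4]
finger_gap: 85.4
grip_force: 1.1
```

```bash
python3 -m jog '-.01 0 0 0 0 0 -1'; python3 -m jog '-.01 0 0 0 0 0 -1'; python3 -m jog '-.01 0 0 0 0 0 -1'; python3 -m jog '-.005 0 0 0 0 0 -1'
```

```text
time: 5.35
tool_pos: [486.2, 94.9, 164.2]
tcp_rot: [-180.0, -0.0, 156.7]
ft_force: [-2.6, 0.4, -0.6]
finger_gap: 85.5
grip_force: 1.1
time: 5.48
tool_pos: [487.1, 94.5, 164.2]
tcp_rot: [180.0, -0.0, 156.7]
ft_force: [-1.6, 0.1, -1.5]
finger_gap: 85.4
grip_force: 1.1
time: 5.6
tool_pos: [487.8, 94.2, 164.1]
tcp_rot: [-180.0, -0.1, 156.7]
ft_force: [-8.2, 3.8, 4.3]
finger_gap: 85.6
grip_force: 4.2
time: 5.72
tool_pos: [487.9, 94.2, 164.1]
tcp_rot: [-180.0, -0.1, 156.7]
ft_force: [-9.1, 4.0, 4.5]
finger_gap: 85.3
grip_force: 4.7
```

```bash
python3 -m jog '-.01 0 0 0 0 0 -1'; python3 -m jog '-.01 0 0 0 0 0 -1'; python3 -m jog '-.005 0 0 0 0 0 -1'
```

```text
time: 5.85
tool_pos: [488.2, 94.1, 163.9]
tcp_rot: [-180.0, -0.2, 156.7]
ft_force: [-13.8, 6.7, 8.4]
finger_gap: 85.3
grip_force: 7.6
time: 5.98
tool_pos: [488.5, 94.0, 163.6]
tcp_rot: [-179.9, -0.3, 156.7]
ft_force: [-17.0, 8.9, 10.0]
finger_gap: 85.0
grip_force: 9.6
time: 6.1
tool_pos: [488.6, 93.9, 163.4]
tcp_rot: [-179.9, -0.4, 156.7]
ft_force: [-17.7, 8.1, 10.2]
finger_gap: 85.2
grip_force: 10.0
```

```bash
python3 -m jog '.1 0 0 0 0 0 -1;.2 0 0 0 0 0 -1;0 0 -.5 0 0 0 -1; 0 0 -.5 0 0 0 -.41;-.3 -.43 0 0 0 0 -.41'
python3 -m jog '-.3 -.43 0 0 0 0 -.41;-.3 -.43 0 0 0 0 -.41;0 0 0 0 0 .167 -.41;0 0 0 0 0 .167 -.41;0 0 0 0 0 .167 -.41'
python3 -m jog '0 0 0 0 0 .167 -.41;0 0 0 0 0 .167 -.41;0 0 0 0 0 .167 -.41;0 0 0 0 0 .167 -.41;0 0 0 0 0 .167 -.41'
python3 -m jog '0 0 0 0 0 .165 -.41;0 0 0 0 0 0 -.41'
python3 - <<'E'
from h import *
s=sense();c,si=np.cos(np.radians(-23.3)),np.sin(np.radians(-23.3));R=np.array([[c,-si],[si,c]])
print((s["tool_pos"][:2]-[550.3,80])@R,s["tool_pos"][2])
s=snapshot("wrist");cv2.imwrite("pics/w3.png",s["img"][:,:,::-1])
E
```

```text
time: 6.72
tool_pos: [476.2, 55.0, 270.0]
tcp_rot: [179.7, 0.6, 157.0]
ft_force: [1.6, -0.3, -0.7]
finger_gap: 60.3
grip_force: 0.0
time: 7.35
tool_pos: [495.2, -49.8, 264.8]
tcp_rot: [179.9, 0.1, 126.3]
ft_force: [-0.4, 0.1, 0.5]
finger_gap: 60.1
grip_force: 0.0
time: 7.98
tool_pos: [495.2, -49.4, 264.8]
tcp_rot: [179.9, 0.0, 76.2]
ft_force: [0.8, -0.1, 0.7]
finger_gap: 60.2
grip_force: 0.0
time: 8.22
tool_pos: [495.2, -49.4, 264.7]
tcp_rot: [179.9, 0.0, 66.7]
ft_force: [0.5, 0.2, -1.0]
finger_gap: 60.4
grip_force: 0.0
[   0.54742215 -140.67496162] 264.67965651646085
```

View pics/w3.png

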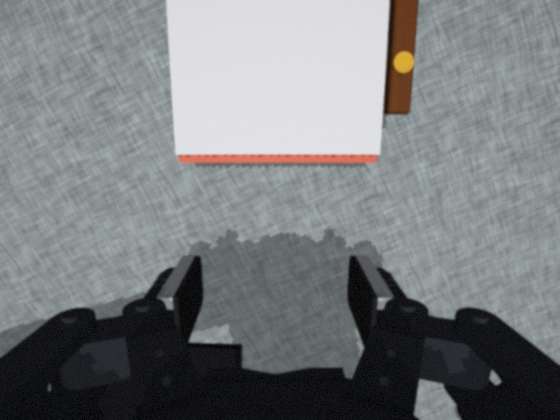

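The stack is already flush on +x. Its -y edges are at rows 155–162, and the fingers (cols 180–370) line up inside the long fence's end (col 385+). Descending by feel.

```bash
python3 -m jog '0 -.035 .4 0 0 0 -.41;0 0 .4 0 0 0 -.41;0 0 .08 0 0 0 -.41;0 0 0 0 0 0 -.41'; python3 -m jog '0 0 .03 0 0 0 -.41;0 0 0 0 0 0 -.41';python3 -m jog '0 0 .03 0 0 0 -.41;0 0 0 0 0 0 -.41'
```

```text
time: 8.78
tool_pos: [491.8, -47.9, 176.5]
tcp_rot: [-180.0, 0.0, 66.8]
ft_force: [0.7, 0.3, 0.5]
finger_gap: 60.4
grip_force: 0.0
time: 9.02
tool_pos: [492.4, -48.0, 174.4]
tcp_rot: [179.9, -0.0, 66.7]
ft_force: [0.1, -0.8, -0.2]
finger_gap: 60.0
grip_force: 0.0
time: 9.28
tool_pos: [491.6, -47.9, 170.2]
tcp_rot: [-180.0, 0.0, 66.7]
ft_force: [0.4, -0.8, 0.3]
finger_gap: 60.1
grip_force: 0.0
```

```bash
python3 -m jog '.08 0 .01 0 0 0 -.41;.08 0 0 0 0 0 -.41;.08 0 0 0 0 0 -.41;.05 0 0 0 0 0 -.41;.05 0 0 0 0 0 -.41'; python3 -m jog '.04 0 0 0 0 0 -.41;.04 0 0 0 0 0 -.41;.03 0 0 0 0 0 -.41'; python3 -m jog '.03 0 0 0 0 0 -.41; .02 0 0 0 0 0 -.41'; python3 -m jog '.02 0 0 0 0 0 -.41'
```

```text
time: 9.9
tool_pos: [505.3, -16.3, 169.2]
tcp_rot: [-180.0, 0.0, 66.7]
ft_force: [-0.0, -0.8, 0.5]
finger_gap: 60.3
grip_force: 0.6
time: 10.28
tool_pos: [509.6, -6.4, 169.2]
tcp_rot: [-180.0, 0.0, 66.7]
ft_force: [-0.3, -0.0, -0.5]
finger_gap: 60.0
grip_force: 0.6
time: 10.52
tool_pos: [511.5, -1.8, 169.2]
tcp_rot: [-180.0, 0.0, 66.7]
ft_force: [-0.3, -2.3, 0.5]
finger_gap: 60.1
grip_force: 0.7
time: 10.65
tool_pos: [512.3, -0.1, 169.2]
tcp_rot: [-180.0, 0.0, 66.7]
ft_force: [-1.0, -3.2, 1.2]
finger_gap: 60.2
grip_force: 1.5
```

```bash
python3 -m jog '.02 0 0 0 0 0 -.41;.01 0 0 0 0 0 -.41'; python3 -m jog '.01 0 0 0 0 0 -.41';python3 -m jog '.01 0 0 0 0 0 -.41';python3 -m jog '.01 0 0 0 0 0 -.41'
```

```text
time: 10.9
tool_pos: [513.1, 1.7, 169.2]
tcp_rot: [-180.0, 0.2, 66.7]
ft_force: [-7.4, -13.0, 5.1]
finger_gap: 60.2
grip_force: 7.4
time: 11.02
tool_pos: [513.3, 1.9, 169.2]
tcp_rot: [-180.0, 0.2, 66.7]
ft_force: [-9.7, -18.0, 7.3]
finger_gap: 60.2
grip_force: 10.3
time: 11.15
tool_pos: [513.4, 2.1, 169.1]
tcp_rot: [-179.9, 0.3, 66.6]
ft_force: [-12.8, -23.5, 9.4]
finger_gap: 60.3
grip_force: 13.1
time: 11.28
tool_pos: [513.6, 2.4, 169.2]
tcp_rot: [-179.9, 0.4, 66.6]
ft_force: [-15.7, -28.3, 12.4]
finger_gap: 60.2
grip_force: 16.0
```

```bash
python3 -m jog '-.1 0 0 0 0 0 -.41;-.25 0 0 0 0 0 -.41;0 0 -.5 0 0 0 -1; 0 0 -.5 0 0 0 -1;0 0 0 0 0 0 -1'
python3 - <<'E'
from h import *
s=snapshot("wrist")["img"];t=snapshot("side")["img"];u=snapshot("scene")["img"]
A=cv2.resize(s[0:200,130:450],(400,250));B=cv2.resize(t[160:270,190:340],(400,293));C=cv2.resize(u[180:270,230:330],(400,360))
r=np.zeros((600,800,3),np.uint8);r[:293,:400]=B;r[:360,400:]=C;r[300:550,:400]=A
cv2.imwrite("pics/f1.png",r[:,:,::-1])
E
```

```text
time: 11.9
tool_pos: [503.1, -27.0, 274.4]
tcp_rot: [179.5, -0.2, 66.7]
ft_force: [0.4, -0.4, -0.6]
finger_gap: 85.1
grip_force: 0.0
```

View pics/f1.png

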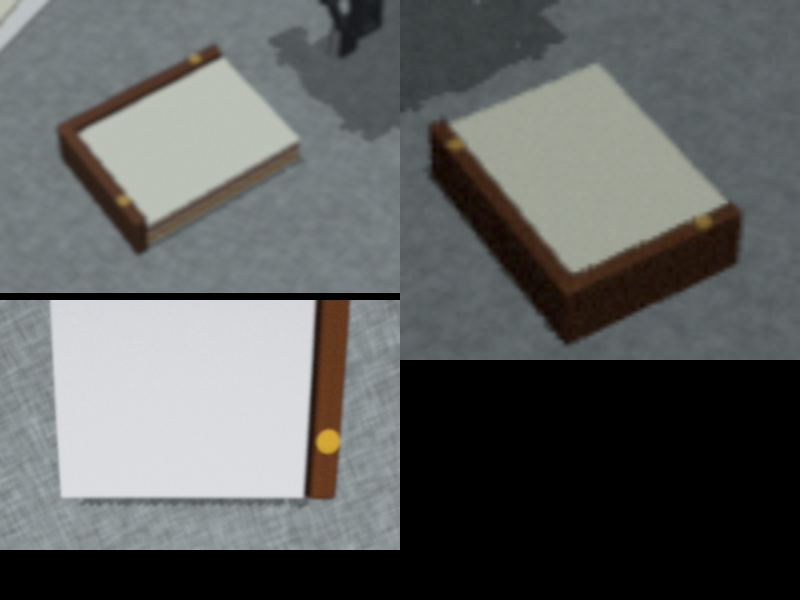

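Both views show the stack flush, its -y edge level with the fence end (wrist crop, row 497). One confirming tap on +x follows.

```bash
python3 -m jog '.38 -.35 0 0 0 -.167 -1;0 0 0 0 0 -.167 -1;0 0 0 0 0 -.167 -1;0 0 0 0 0 -.167 -1;0 0 0 0 0 -.167 -1'
python3 -m jog '0 0 0 0 0 -.167 -1;0 0 0 0 0 -.167 -1;0 0 0 0 0 -.167 -1;0 0 0 0 0 -.165 -1;.345 .38 0 0 0 0 -1'
python3 -m jog '.345 .38 0 0 0 0 -1;0 0 0 0 0 0 -1'
python3 - <<'E'
from h import *
s=sense();c,si=np.cos(np.radians(-23.3)),np.sin(np.radians(-23.3));R=np.array([[c,-si],[si,c]])
print((s["tool_pos"][:2]-[550.3,80])@R,s["tool_pos"][2])
E
```

```text
time: 12.68
tool_pos: [482.8, 22.3, 266.9]
tcp_rot: [-179.8, -0.1, 117.1]
ft_force: [0.1, 0.3, 0.8]
finger_gap: 85.7
grip_force: 0.0
time: 13.3
tool_pos: [466.9, 69.3, 267.3]
tcp_rot: [-179.9, -0.1, 156.7]
ft_force: [0.4, 0.6, 0.7]
finger_gap: 85.4
grip_force: 0.0
time: 13.55
tool_pos: [448.4, 121.5, 267.0]
tcp_rot: [-179.9, -0.2, 157.0]
ft_force: [0.3, 0.2, 0.4]
finger_gap: 85.3
grip_force: 0.0
[-109.97640724   -2.18032459] 266.985890509391
```

```bash
python3 -m jog '0 0 .5 0 0 0 -1;0 0 .5 0 0 0 -1;0 0 .03 0 0 0 -1;-.1 0 0 0 0 0 -1;-.1 0 0 0 0 0 -1'; python3 -m jog '-.1 0 0 0 0 0 -1;-.08 0 0 0 0 0 -1;-.05 0 0 0 0 0 -1; -.02 0 0 0 0 0 -1'; python3 -m jog '-.015 0 0 0 0 0 -1'
```

```text
time: 14.18
tool_pos: [470.2, 110.7, 167.6]
tcp_rot: [179.9, 0.1, 156.7]
ft_force: [1.0, 0.2, -0.0]
finger_gap: 85.4
grip_force: 0.0
time: 14.68
tool_pos: [491.2, 101.4, 165.9]
tcp_rot: [-180.0, -0.1, 156.7]
ft_force: [-7.8, 4.7, 4.2]
finger_gap: 85.5
grip_force: 4.7
time: 14.8
tool_pos: [491.5, 101.2, 165.4]
tcp_rot: [-179.9, -0.3, 156.7]
ft_force: [-12.8, 7.5, 8.3]
finger_gap: 85.1
grip_force: 7.1
```

```bash
python3 -m jog '-.015 0 0 0 0 0 -1'; python3 -m jog '.1 0 0 0 0 0 -1;.3 0 0 0 0 0 -1;0 0 -.5 0 0 0 -1;0 0 -.5 0 0 0 -1;0 -.3 -.3 0 0 0 -1'
python3 -m jog '0 -.6 0 0 0 .167 -1;0 0 0 0 0 .167 -1;0 0 0 0 0 .167 -1;0 0 0 0 0 .167 -1;0 0 0 0 0 .167 -1'
python3 -m jog '0 0 0 0 0 .167 -1;0 0 0 0 0 .167 -1;0 0 0 0 0 .167 -1;0 0 0 0 0 .167 -1;0 0 0 0 0 0 -1'
python3 - <<'E'
from h import *
s=sense();c,si=np.cos(np.radians(-23.3)),np.sin(np.radians(-23.3));R=np.array([[c,-si],[si,c]])
print((s["tool_pos"][:2]-[550.3,80])@R,s["tool_pos"],s["joint_pos"]);g=np.array([411,-330])-s["tool_pos"][:2]
a=np.radians(s["tcp_rot"][2]);print("to weight tool xy",g@[np.cos(a),np.sin(a)],g@[np.sin(a),-np.cos(a)])
E
```

```text
time: 14.92
tool_pos: [491.9, 101.0, 164.9]
tcp_rot: [-179.9, -0.5, 156.7]
ft_force: [-18.2, 9.9, 9.8]
finger_gap: 85.3
grip_force: 10.1
time: 15.55
tool_pos: [446.5, 89.1, 299.5]
tcp_rot: [179.9, 0.2, 156.9]
ft_force: [0.0, -0.5, 0.4]
finger_gap: 85.8
grip_force: 0.0
time: 16.18
tool_pos: [422.0, 33.2, 296.2]
tcp_rot: [180.0, 0.0, 106.3]
ft_force: [0.5, -0.2, -0.9]
finger_gap: 85.1
grip_force: 0.0
time: 16.8
tool_pos: [422.0, 33.3, 296.2]
tcp_rot: [180.0, 0.0, 66.6]
ft_force: [-0.1, 0.2, -0.9]
finger_gap: 85.4
grip_force: 0.0
[-99.35624624 -93.62257993] [422.01462474  33.3125966  296.21126081] [-2.42826339e+00 -1.65794415e+01  1.19550470e+02 -1.14248981e-02
  7.70013457e+01  2.09635946e+01]
to weight tool xy -337.8313242970803 134.1169681020055
```

```bash
python3 -m jog '-.55 .19 0 0 0 0 -1;-.55 .19 0 0 0 0 -1;-.55 .19 0 0 0 0 -1;-.55 .19 0 0 0 0 -1;-.55 .19 0 0 0 0 -1'; python3 -m jog '-.55 .19 0 0 0 0 -1;-.55 .19 0 0 0 0 -1;-.3 .0 0 0 0 0 -1;0 0 0 0 0 0 -1;0 0 0 0 0 0 -1'
python3 - <<'E'
from h import *
s=snapshot("wrist");cv2.imwrite("pics/w4.png",s["img"][:,:,::-1]);print(sense()["tool_pos"])
E
```

```text
time: 17.42
tool_pos: [399.3, -258.7, 296.4]
tcp_rot: [179.9, 0.0, 66.8]
ft_force: [1.5, -0.3, 1.2]
finger_gap: 85.8
grip_force: 0.0
time: 18.05
tool_pos: [379.0, -399.8, 295.9]
tcp_rot: [-180.0, -0.0, 66.7]
ft_force: [-0.4, -0.1, 0.0]
finger_gap: 85.3
grip_force: 0.0
[ 379.22517113 -399.45132686  296.01335161]
```

View pics/w4.png

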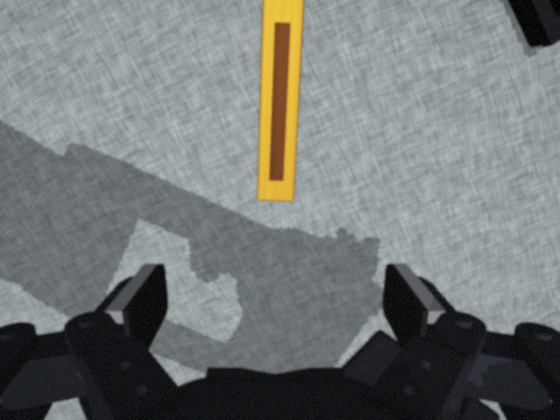

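The weight's near end is at (258–294,200); its inlay runs from (277,181) to (283,23), nearly in line with the fingers' centre.

Run:
```python
from h import *
s=snapshot("wrist");p=lambda *q:ray(s,q,20)
e=(p(258,200)+p(294,201))/2;a=p(264,0);b=p(304,0);i0=p(277,181);i1=p(283,23)
print("width",np.linalg.norm(p(258,200)-p(294,201)),"near end",e,"inlay",i0,i1)
f=(a+b)/2;d=(f-e)/np.linalg.norm(f-e);ang=np.degrees(np.arctan2(d[1],d[0]))
di=i1-i0;print(ang,np.degrees(np.arctan2(di[1],di[0])));
C=e+65*d;print("C",C,(i0+i1)/2)
st=sense();g=C-st["tool_pos"][:2];h=np.radians(st["tcp_rot"][2]);print(g@[np.cos(h),np.sin(h)],g@[np.sin(h),-np.cos(h)],st["tcp_rot"])
```

```text
width 25.003610589863353 near end [ 382.10355327 -395.33127613] inlay [ 388.1680268 -382.9604162] [ 431.08721513 -292.54935482]
64.4908965168419 64.60576107313058
C [ 410.09609573 -336.66767952] [ 409.62762097 -337.75488551]
69.72906040188869 3.4280608673309776 [-1.79993322e+02 -1.89520980e-02  6.66784821e+01]
```

```bash
python3 -m jog '.35 .017 0 0 0 0 -1;.35 .017 0 0 0 0 -1;0 0 0 0 0 .036 -1;0 0 .5 0 0 0 -1;0 0 .5 0 0 0 -1'; python3 -m jog '0 0 .2 0 0 0 -1;0 0 0 0 0 0 -1;0 0 0 0 0 0 -1;0 0 0 0 0 0 0;0 0 0 0 0 0 0'
python3 -m jog '0 0 0 0 0 0 .2;0 0 0 0 0 0 .3;0 0 0 0 0 0 .5;0 0 0 0 0 0 .6;0 0 0 0 0 0 .6' 60
```

```text
time: 18.77
tool_pos: [410.9, -336.6, 196.3]
tcp_rot: [179.8, 0.1, 64.6]
ft_force: [0.8, -0.2, 0.1]
finger_gap: 85.3
grip_force: 0.0
time: 19.4
tool_pos: [410.4, -337.9, 177.4]
tcp_rot: [179.9, 0.0, 64.4]
ft_force: [0.7, 0.0, 1.2]
finger_gap: 51.3
grip_force: 0.0
time: 20.02
tool_pos: [410.0, -337.7, 176.5]
tcp_rot: [180.0, 0.0, 64.4]
ft_force: [-2.2, 1.5, 5.7]
finger_gap: 24.7
grip_force: 61.3
```

```bash
python3 -m jog '0 0 -.1 0 0 0 .6;0 0 -.3 0 0 0 .6;0 0 -.4 0 0 0 .6;0 0 -.4 0 0 -.037 .6;.25 -.02 0 0 0 0 .6'
python3 -m jog '.45 -.04 0 0 0 0 .6;.45 -.04 0 0 0 0 .6;.45 -.04 0 0 0 0 .6;.45 -.04 0 0 0 0 .6;.45 -.04 0 0 0 0 .6'
python3 -m jog '.45 -.04 0 0 0 0 .6;.45 -.04 0 0 0 0 .6;.45 -.04 0 0 0 0 .6;.3 -.03 0 0 0 0 .6;0 0 0 0 0 0 .6'
python3 -m jog '0 0 0 0 0 0 .6;0 0 0 0 0 0 .6'
python3 - <<'E'
from h import *
st=sense();g=np.array([550.3,80])-st["tool_pos"][:2];h=np.radians(st["tcp_rot"][2]);print(g@[np.cos(h),np.sin(h)],g@[np.sin(h),-np.cos(h)],st["tcp_rot"],st["tool_pos"])
t=snapshot("side")["img"];u=snapshot("scene")["img"];s=snapshot("wrist")["img"]
r=np.zeros((600,800,3),np.uint8);r[:300,:400]=cv2.resize(t[130:280,180:380],(400,300));r[:300,400:]=cv2.resize(u[130:280,200:400],(400,300));r[300:,:400]=cv2.resize(s,(400,300))
cv2.imwrite("pics/p1.png",r[:,:,::-1])
E
```

```text
time: 20.65
tool_pos: [418.8, -315.4, 300.5]
tcp_rot: [179.6, 0.2, 66.5]
ft_force: [1.4, -0.0, -6.9]
finger_gap: 24.5
grip_force: 60.3
time: 21.28
tool_pos: [488.8, -97.7, 295.6]
tcp_rot: [-179.9, 0.0, 66.6]
ft_force: [0.3, 0.8, -5.5]
finger_gap: 24.3
grip_force: 60.1
time: 21.9
tool_pos: [540.6, 60.1, 295.6]
tcp_rot: [-179.9, -0.0, 66.8]
ft_force: [-0.9, -1.5, -6.1]
finger_gap: 24.5
grip_force: 60.2
time: 22.15
tool_pos: [540.5, 57.2, 295.9]
tcp_rot: [-180.0, 0.0, 66.5]
ft_force: [0.6, -0.5, -5.5]
finger_gap: 24.7
grip_force: 60.2
24.86548109536577 -0.053098859933545954 [-1.79965110e+02  3.24318570e-02  6.65415902e+01] [540.45017786  57.16853107 295.90446867]
```

View pics/p1.png

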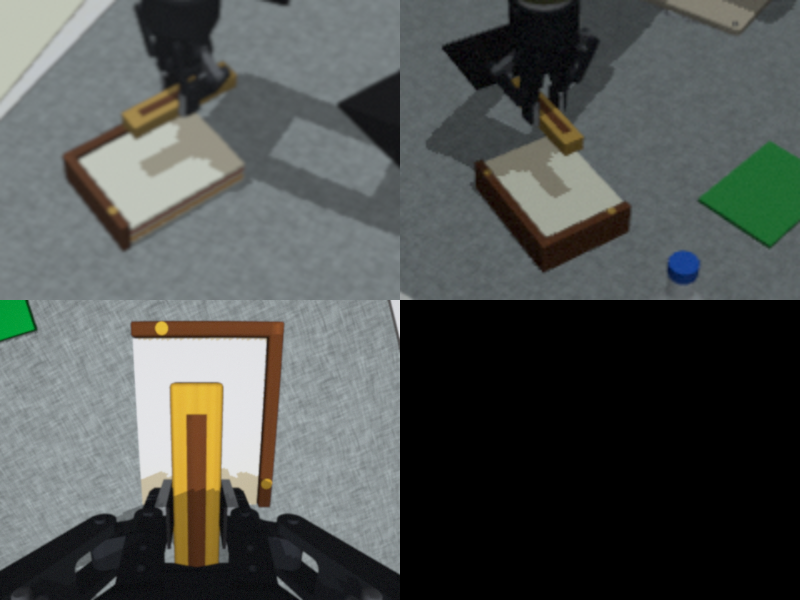

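The views show the stack squared and the bar held level and parallel to the long edge, about 25 mm short of the middle in +y. Move over and lower by feel.

```bash
python3 -m jog '.234 .01 0 0 0 0 .6;0 0 .3 0 0 0 .6;0 0 .3 0 0 0 .6;0 0 .13 0 0 0 .6;0 0 0 0 0 0 .6'; python3 -m jog '0 0 0 0 0 0 .6;0 0 .03 0 0 0 .6;0 0 0 0 0 0 .6'; python3 -m jog '0 0 .015 0 0 0 .6;0 0 0 0 0 0 .6'; python3 -m jog '0 0 .01 0 0 0 .6;0 0 0 0 0 0 .6'
```

```text
time: 22.92
tool_pos: [550.5, 78.8, 222.3]
tcp_rot: [-179.9, 0.1, 66.6]
ft_force: [0.3, 0.1, -6.7]
finger_gap: 24.4
grip_force: 60.1
time: 23.3
tool_pos: [551.2, 79.1, 220.7]
tcp_rot: [180.0, -0.0, 66.6]
ft_force: [0.3, -0.1, -6.6]
finger_gap: 24.6
grip_force: 60.2
time: 23.55
tool_pos: [550.9, 79.1, 218.6]
tcp_rot: [-180.0, 0.0, 66.6]
ft_force: [-0.6, -0.3, -6.1]
finger_gap: 24.5
grip_force: 60.2
time: 23.8
tool_pos: [550.9, 79.1, 217.6]
tcp_rot: [-180.0, 0.0, 66.6]
ft_force: [-0.9, -0.1, -6.0]
finger_gap: 24.7
grip_force: 60.2
```

```bash
for i in 1; do :; done; python3 -m jog '0 0 .01 0 0 0 .6;0 0 0 0 0 0 .6'; python3 -m jog '0 0 .01 0 0 0 .6;0 0 0 0 0 0 .6'; python3 -m jog '0 0 .008 0 0 0 .6;0 0 0 0 0 0 .6'
```

```text
time: 24.05
tool_pos: [550.9, 79.1, 216.6]
tcp_rot: [-180.0, 0.0, 66.6]
ft_force: [-0.4, 0.3, -6.2]
finger_gap: 24.2
grip_force: 60.2
time: 24.3
tool_pos: [550.9, 79.1, 215.5]
tcp_rot: [-180.0, 0.0, 66.6]
ft_force: [-0.2, -0.4, -5.2]
finger_gap: 24.9
grip_force: 60.2
time: 24.55
tool_pos: [551.0, 79.1, 214.8]
tcp_rot: [-180.0, 0.0, 66.6]
ft_force: [-0.3, 0.2, -6.4]
finger_gap: 24.8
grip_force: 60.3
```

```bash
python3 -m jog '0 0 .008 0 0 0 .6;0 0 0 0 0 0 .6'; python3 -m jog '0 0 .006 0 0 0 .6;0 0 0 0 0 0 .6'
```

```text
time: 24.8
tool_pos: [551.2, 79.1, 214.6]
tcp_rot: [180.0, -0.0, 66.6]
ft_force: [-1.2, 0.8, -1.0]
finger_gap: 24.6
grip_force: 60.8
time: 25.05
tool_pos: [551.3, 79.2, 214.5]
tcp_rot: [180.0, -0.0, 66.6]
ft_force: [-3.9, -0.3, 5.0]
finger_gap: 24.4
grip_force: 61.6
```

```bash
python3 -m jog '0 0 0 0 0 0 .45;0 0 0 0 0 0 .4' 20; python3 -m jog '0 0 0 0 0 0 .36;0 0 0 0 0 0 .32;0 0 0 0 0 0 .25;0 0 0 0 0 0 .1;0 0 0 0 0 0 0'; python3 -m jog '0 0 -.05 0 0 0 0;0 0 -.1 0 0 0 0;0 0 -.3 0 0 0 0;0 0 -.5 0 0 0 0;0 0 -.3 0 0 0 0'; python3 -m jog '-.5 0 0 0 0 0 0;-.5 0 0 0 0 0 0;0 0 0 0 0 0 0'
python3 - <<'E'
from h import *
t=snapshot("side")["img"];u=snapshot("scene")["img"];s=snapshot("wrist")["img"]
r=np.zeros((600,800,3),np.uint8);r[:300,:400]=cv2.resize(t[160:270,190:337],(400,300));r[:300,400:]=cv2.resize(u[175:265,220:340],(400,300));r[300:,:400]=cv2.resize(s,(400,300))
cv2.imwrite("pics/p2.png",r[:,:,::-1])
E
```

```text
time: 25.3
tool_pos: [551.3, 79.1, 214.3]
tcp_rot: [179.9, -0.0, 66.6]
ft_force: [-3.1, -0.4, 5.2]
finger_gap: 25.7
grip_force: 14.5
time: 25.92
tool_pos: [551.0, 79.1, 213.4]
tcp_rot: [-180.0, -0.0, 66.6]
ft_force: [0.0, -0.7, -0.3]
finger_gap: 42.5
grip_force: 0.0
time: 26.55
tool_pos: [551.5, 79.1, 342.3]
tcp_rot: [179.8, -0.1, 66.6]
ft_force: [-0.1, -0.3, -0.2]
finger_gap: 42.5
grip_force: 0.0
time: 26.92
tool_pos: [510.4, -15.1, 339.5]
tcp_rot: [179.9, 0.0, 66.4]
ft_force: [-0.0, 0.4, -0.7]
finger_gap: 42.7
grip_force: 0.0
```

View pics/p2.png

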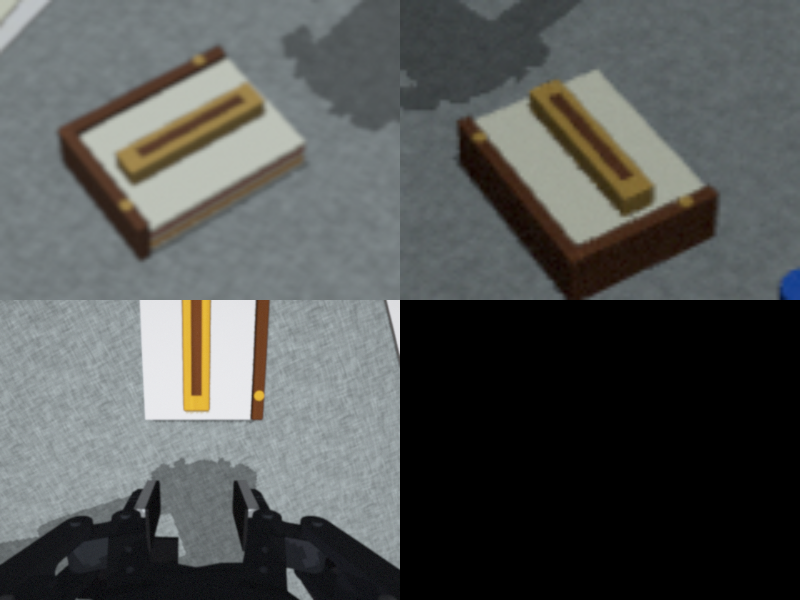

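The bar lies centred and parallel on the top board: wrist crop bar cols 183–210, board cols 145–252. The stack is still flush with the fence end.

```bash
python3 -c "
from bench import *
print(hand_in())"
```

```text
the job is handed in; nothing more can be done
None
```

The five boards are squared flush into the corner of the block, the brass weight is set down gently and centred along the top board, and the job is handed in at about 27 s, with the inkstone, jar and bottle never approached.

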